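# Lift two soaked pump plungers out of their deep stand to drain

## Robot

A 6-joint arm with a two-finger parallel gripper is mounted at the origin on a cart in front of the work surface, level with it; the furniture and walls round the work are solid. World frame = base frame: x ahead of the robot, y to its left, z up, the work surface at z = 0. Lengths are in m, angles in degrees, forces in N, time in s.
With the tool pointing down it reaches from about 0.25 to 0.725 m from the base axis. Payload 9.7 kg.
Tool frame: the origin (TCP) lies where the fingers leave the gripper's body, on its centre line; the fingertips stand 73 mm ahead of it and the grasp point (between the pads) lies 54 mm ahead of it; z points along the fingers, y is the line along which they close (so a half turn about z gives the same grasp; the last joint's range is limited). The gripper opens to 85 mm and grips with 20 to 120 N. Pads are 22 mm wide; open, the fingers measure 114 mm over their backs; the gripper's body (76 mm by 85 mm) begins 54 mm behind the grasp point. The pads swing forward as they close: fully open they stand 13 mm farther back than shut.
Start: joints at [-73.854, 4.979, 10.078, 95.1, 0, 90], TCP at [0.153, -0.528, 0.304] pointing down, gripper open.
Joint ranges: [-179.16, 179.16], [-48.56, 103.87], [-65.8, 70.77], [-126.05, 130.52], [-82.76, 87.17], [-180, 180]. Speed limits (degrees/s): [127.2, 127.2, 147.25, 180, 180, 180].

## Interface

Orientations are given as [roll, pitch, yaw] about the fixed x, y, z axes, in that order (R = Rz(yaw) Ry(pitch) Rx(roll)).
In Python, from workcell import sensors, imaging, bot gives the robot as it stands.
- The arm moves only by the tool apply_moves, never from a script. Its argument "rows" is a list of rows, each a list of 3 entries, a list of its own where there are three numbers: the shift along the tool's x, y, z in units of 10 cm (1.0 is 10 cm), then the turn, a rotation vector about the tool's x, y, z in units of 30 degrees (1.0 is 30 degrees), then the opening, from 0 (shut) to 1 (fully open). A call has 1 to 20 rows; each row is the pose to reach, as a shift and turn from the pose commanded when the call began, along the tool's axes at that moment; what a row does not reach only later rows make up. A row lasts 1/10 s, in which the tool goes at most 50 mm and 8.59 degrees, less where a joint would pass 70% of its speed; a pose out of reach is approached as far as the arm can. A call with a number of a shift or a turn outside -1 to 1 is refused whole. A call with a gripper value outside its range is refused whole. The fingers move at their own pace and stop on an object; "force" is the grip in N (left out, the last holds). Time passes only in rows, so rows that repeat a pose let the fingers close. It gives the time, the measured TCP pose, the force, the opening and the grip force at its end, in the units of the state.
- sensors.get_obs(): the state, without advancing time (a new reading comes with each control period).
- imaging.camera(name): name is "scene" or "side" or "wrist"; returns (picture, depth): 384x512x3 uint8, red, green, blue; 384x512 float32, m along the optical axis (not along the pixel's ray), 0 where there is no reading.
- imaging.get_calibration(name): a dict with "intrinsics" (3x3 intrinsics, pixels), "dist_coeffs" ([k1, k2, p1, p2, k3] as OpenCV has them; the pictures are not rectified), "world_from_camera" (4x4, takes a point from camera to world coordinates). Camera axes: x right, y down, z forward; pixel columns grow to the right and rows downward; lengths in m; the calibration is good to about 2 mm. A picture is of the moment at which its call begins: read the wrist's pose just before it. get_calibration takes no time and is no camera call; for the wrist camera it gives the pose at the moment of the call.
- bot.job_done(): hands the job in; it is judged then, once.
The state is a dict: "time": time; "q": joint angles; "qd": joint speeds; "joint_efforts": joint torques, N m; "ee_pos": TCP position; "tcp_rot": TCP orientation; "wrist_force": force on the tool from outside, world axes, zero at the start; "torque": the same for the moment, N m; "opening": finger opening in m; "grasp_force": force on a finger pad.
Only numpy, scipy, OpenCV 4.12 (cv2) and the standard library are available. Lean on these libraries where they do the work, as an engineer would, in place of code of your own. Each camera call takes 0.05 s, during which the arm holds its last target. There are 200 camera calls.

## Task

The two steel plungers have soaked long enough: lift each one straight up out of its deep well in the soaking stand and stand both upright on their feet on the floor of the drip tray, clear of each other. Keep them upright all the way and set them down without dropping them. Leave the ball bearing that lies in the tray where it is, and do not disturb the grease tin and tape measure near by.

Things in the scene. Friction and masses are not known exactly. Their poses are not given: they have to be found in the camera images.
- soak_stand: Fixed steel soaking stand, 106 (x) x 108 (y) x 108 mm high; origin: centre of underside. Two open bays in its top at x = -25 and +25 mm, each 44 (x) x 96 (y) mm and 42 deep; walls 6 thick. In each bay's floor (66 mm up, y = 0) a square well, 26 mm across, 60 deep, holds a plunger. The head lies inside the bay: fingers fit only straight down, either side of it along the stand's y.
- plunger_a: One of two identical loose round steel plungers, 96 mm tall, 0.2 to 0.4 kg: shank 24 mm diameter up to 60 mm, above it a head 30 mm in diameter and 36 tall. Origin: centre of the underside of its flat foot (21 mm across); z up its axis. At the start it stands in a well, foot 6 mm above the stand's underside, head top 6 mm below the rim.
- plunger_b: The other, identical plunger, in the other well. Same origin and axes.
- drip_tray: Shallow fixed steel drip tray, 120 (its x) x 110 (its y) mm outside, lip 8 mm high and 3 mm thick, flat floor 3 mm above its underside. Origin: centre of the underside; z up. The stand may be nearer the robot than the tray or the other way round.
- bearing: Ball bearing, ring 52 mm diameter, 15 mm high, lying flat and loose on the tray's floor. Origin: centre of its underside. To be left alone.
- grease_tin: Round closed tin, 80 mm diameter, 69 mm high, standing loose left of the work. Origin: centre of its underside. A bystander.
- tape_measure: Tape measure in its case, 78 x 32 x 62 mm high, standing loose left of the work. Origin: centre of its underside. A bystander.
Not all that is in view belongs to the job. What is shaped like the plunger_a but turquoise is not meant.

How it is judged (in metres and radians):
On the way, in this order (a step that is already met when the one before it is completed fails the run):
1. a plunger has been lifted upright clear above the stand (((height (world z) of plunger_a above 0.11 m and angle between plunger_a's own z axis and vertical below 0.3 rad) or (height (world z) of plunger_b above 0.11 m and angle between plunger_b's own z axis and vertical below 0.3 rad))), for 0.1 s.
2. one plunger stands released on the tray (((x of plunger_a in the frame of drip_tray between -0.055 and 0.055 m and y of plunger_a in the frame of drip_tray between -0.05 and 0.05 m and z of plunger_a in the frame of drip_tray between -0.002 and 0.007 m and angle between plunger_a's own z axis and vertical below 0.06 rad and linear speed of plunger_a below 0.03 m/s and contact force between the fingers and plunger_a below 0.1 N) or (x of plunger_b in the frame of drip_tray between -0.055 and 0.055 m and y of plunger_b in the frame of drip_tray between -0.05 and 0.05 m and z of plunger_b in the frame of drip_tray between -0.002 and 0.007 m and angle between plunger_b's own z axis and vertical below 0.06 rad and linear speed of plunger_b below 0.03 m/s and contact force between the fingers and plunger_b below 0.1 N))), for 0.2 s.
3. the other plunger is lifted clear while the first still stands on the tray (((height (world z) of plunger_a above 0.11 m and x of plunger_b in the frame of drip_tray between -0.055 and 0.055 m and y of plunger_b in the frame of drip_tray between -0.05 and 0.05 m and z of plunger_b in the frame of drip_tray between -0.002 and 0.007 m and angle between plunger_b's own z axis and vertical below 0.06 rad and linear speed of plunger_b below 0.03 m/s and contact force between the fingers and plunger_b below 0.1 N) or (height (world z) of plunger_b above 0.11 m and x of plunger_a in the frame of drip_tray between -0.055 and 0.055 m and y of plunger_a in the frame of drip_tray between -0.05 and 0.05 m and z of plunger_a in the frame of drip_tray between -0.002 and 0.007 m and angle between plunger_a's own z axis and vertical below 0.06 rad and linear speed of plunger_a below 0.03 m/s and contact force between the fingers and plunger_a below 0.1 N))), for 0.1 s.
At the end, for the whole second after the job is handed in: Both plungers stand released and at rest inside the tray, foot on its floor (within 4 mm), tilted less than 0.06 rad, axes more than 31 mm apart so the heads do not touch; the bearing is within 15 mm of where it lay (x of plunger_a in the frame of drip_tray between -0.055 and 0.055 m and y of plunger_a in the frame of drip_tray between -0.05 and 0.05 m and z of plunger_a in the frame of drip_tray between -0.002 and 0.007 m and angle between each of plunger_a, plunger_b's own z axis and vertical below 0.06 rad and linear speed of each of plunger_a, plunger_b below 0.03 m/s and contact force between the fingers and plunger_a below 0.1 N and x of plunger_b in the frame of drip_tray between -0.055 and 0.055 m and y of plunger_b in the frame of drip_tray between -0.05 and 0.05 m and z of plunger_b in the frame of drip_tray between -0.002 and 0.007 m and contact force between the fingers and plunger_b below 0.1 N and horizontal distance between plunger_a and plunger_b above 0.031 m and distance of bearing from where it was at the start of the episode below 0.015 m).
It fails at once if a plunger tips by more than 0.4 rad (angle between any of plunger_a, plunger_b's own z axis and vertical above 0.4 rad).
It fails at once if a plunger is dropped: it falls free of the fingers faster than 0.5 m/s ((contact force between the fingers and plunger_a below 0.1 N and linear speed of plunger_a above 0.5 m/s) or (contact force between the fingers and plunger_b below 0.1 N and linear speed of plunger_b above 0.5 m/s)).
It fails at once if the bearing is moved by more than 15 mm (distance of bearing from where it was at the start of the episode above 0.015 m).
It fails at once if the grease tin or the tape measure is moved by more than 20 mm (distance of any of grease_tin, tape_measure from where it was at the start of the episode above 0.02 m).
It also fails if it takes over 67 s, if anything falls off the work surface, if the arm or the gripper's body presses on something with over 40 N, if the wrist force passes 120 N, or if a joint passes its speed limit or range.

## Working session

There is one attempt and no reset: what is moved stays moved. The work goes in short steps, Python scripts to look and compute and a tool call to move; the robot and the scene stay as the last step left them, time stands still between calls to the robot, and variables do not carry over. Pictures are saved under pics/ and viewed, at most 10 in all, crops included, and the job is handed in when it is done.

Besides the shell and the picture viewer there is one more tool, called in YAML: its name, and indented under it one key for each argument. apply_moves: Moves the arm, as the interface text tells. Its arguments: {"type":"object","properties":{"rows":{"type":"array"},"force":{"type":"number"}},"required":["rows"]}

```bash
mkdir -p pics && cat > h.py <<'E'
import numpy as np, cv2
from workcell import sensors, imaging, bot
def grab(n):
    c=imaging.get_calibration(n); p,d=imaging.camera(n)
    return p,d,c
def cloud(d,c):
    K=np.array(c["intrinsics"]);D=np.array(c["dist_coeffs"]);T=np.array(c["world_from_camera"])
    h,w=d.shape;v,u=np.mgrid[:h,:w]
    n=cv2.undistortPoints(np.stack([u,v],-1).reshape(-1,1,2).astype(float),K,D).reshape(h,w,2)
    P=np.dstack([n*d[...,None],d])@T[:3,:3].T+T[:3,3]
    P[d==0]=np.nan
    return P
def save(n,p): cv2.imwrite(f"pics/{n}.png",p[...,::-1])
E
python3 - <<'E'
from h import *
print(sensors.get_obs())
for n in("scene","side","wrist"):
    p,d,c=grab(n);save(n,p);np.savez(n,p=p,d=d,**{k:np.array(v) for k,v in c.items()});print(n,np.array(c["world_from_camera"]).round(3).tolist())
im=np.hstack([cv2.imread(f"pics/{n}.png") for n in("scene","side")])
E
```

```text
{'time': 0.0, 'q': array([-7.38546947e+01,  5.00830667e+00,  1.00310365e+01,  9.51000830e+01,
        2.77866189e-03,  8.99999665e+01]), 'qd': array([-0.02098245, -0.00657454,  0.03527111,  0.06482657,  0.04014628,
        0.01634865]), 'joint_efforts': array([-1.11250672e-04, -5.20397651e+01,  4.64798713e+01,  1.65947364e-02,
        5.80123947e-05, -2.23174823e-06]), 'ee_pos': array([ 0.15290639, -0.52815167,  0.30317921]), 'tcp_rot': array([-1.79922647e+02, -2.77870453e-03,  1.61453350e+01]), 'wrist_force': array([-0.19673086,  0.02759479,  0.02972369]), 'torque': array([-0.0317979 , -0.03168282, -0.00223454]), 'grasp_force': 0.0, 'opening': 0.08540853391034031}
scene [[-0.71, 0.635, -0.305, 0.801], [0.705, 0.64, -0.305, 0.105], [0.001, -0.432, -0.902, 0.856], [0.0, 0.0, 0.0, 1.0]]
side [[0.9, -0.221, 0.375, 0.194], [-0.435, -0.411, 0.801, -0.844], [-0.023, -0.885, -0.466, 0.432], [0.0, 0.0, 0.0, 1.0]]
wrist [[0.277, -0.927, -0.252, 0.217], [-0.961, -0.268, -0.072, -0.51], [-0.001, 0.262, -0.965, 0.374], [0.0, 0.0, 0.0, 1.0]]
```

View pics/scene.png

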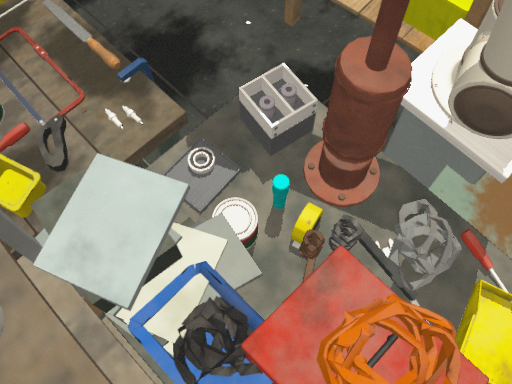

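View pics/side.png

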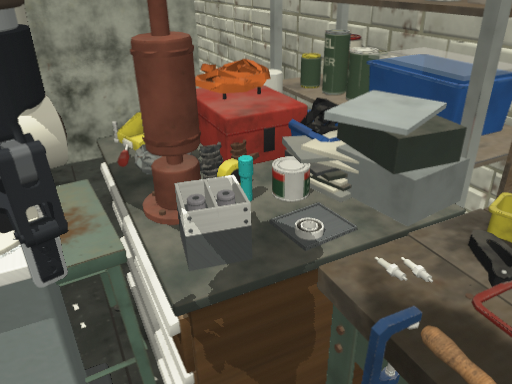

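The scene view shows the stand around (278,100) with two plunger heads, the tray at (200,172) with the bearing at (201,160), the tin at (237,215) and the red column at (360,120). The side view agrees. Next I measure these from depth.

```bash
python3 - <<'E'
from h import *
for n in("scene","side"):
    f=np.load(n+".npz");P=cloud(f["d"],f);x,y,z=P[...,0],P[...,1],P[...,2]
    # rim
    box=(x>.2)&(x<.75)&(y>-.45)&(y<.3)
    roi=np.zeros(z.shape,bool)
    if n=="scene": roi[60:152,235:320]=1
    else: roi[170:265,170:255]=1
    m=box&roi&(abs(z-.108)<.004); r=cv2.minAreaRect((P[m][:,:2]*1000).astype(np.float32)); print(n,"rim",m.sum(),r,np.median(z[m]))
    a=np.deg2rad(r[2]);
    m=box&roi&(abs(z-.102)<.0025);
    c=np.array(r[0])/1000
    for s in (0,1,2,3):
        dr=np.array([np.cos(a+s*np.pi/2),np.sin(a+s*np.pi/2)]);q=c+.025*dr
        mm=box&roi&(abs(z-.102)<.003)&(np.hypot(x-q[0],y-q[1])<.0185)
        if mm.sum()>10: print("  head",q.round(4),mm.sum(),cv2.minEnclosingCircle((P[mm][:,:2]*1000).astype(np.float32)),np.median(z[mm]))
    # tray
    roi[:]=0
    if n=="scene": roi[135:225,155:245]=1
    else: roi[195:255,265:365]=1
    m=box&roi&(z>.0055)&(z<.0105); 
    k=(m*255).astype(np.uint8); nn,L,S,C=cv2.connectedComponentsWithStats(k); j=1+S[1:,4].argmax()
    m=L==j
    r=cv2.minAreaRect((P[m][:,:2]*1000).astype(np.float32)); print(" tray lip",m.sum(),r)
    m=box&roi&(abs(z-.018)<.0025); k=(m*255).astype(np.uint8); nn,L,S,C=cv2.connectedComponentsWithStats(k); j=1+S[1:,4].argmax();m=L==j
    print(" bearing",m.sum(),cv2.minEnclosingCircle((P[m][:,:2]*1000).astype(np.float32)))
    m=box&(abs(z-.069)<.003); k=(m*255).astype(np.uint8); nn,L,S,C=cv2.connectedComponentsWithStats(k); j=1+S[1:,4].argmax();m=L==j
    print(" tin",m.sum(),cv2.minEnclosingCircle((P[m][:,:2]*1000).astype(np.float32)))
    hsv=cv2.cvtColor(f["p"],cv2.COLOR_RGB2HSV)
    t=box&(hsv[...,0]>80)&(hsv[...,0]<100)&(hsv[...,1]>150)&(z>.01); print(" turq",np.median(P[t],0),z[t].max(),t.sum())
    # tall things
    t=(x>.1)&(x<.9)&(y>-.6)&(y<.3)&(z>.13)&(z<.6)
    ij=np.argwhere(t)
    cells={}
    for p in P[t]: cells.setdefault(tuple(np.floor(p[:2]/.05).astype(int)*5),[]).append(p[2])
    print(" tall",{tuple(int(v) for v in k):round(float(max(v)),2) for k,v in sorted(cells.items()) if len(v)>15})
E
```

```text
scene rim 851 ((395.9713134765625, -256.16668701171875), (110.51100158691406, 108.5110855102539), 80.03199768066406) 0.10707575160713123
  head [ 0.4003 -0.2315] 25 ((403.1024169921875, -231.5503692626953), 17.614320755004883) 0.10189071678188011
  head [ 0.3713 -0.2518] 159 ((371.61102294921875, -251.75428771972656), 15.250388145446777) 0.1014102462426959
  head [ 0.3916 -0.2808] 27 ((394.454345703125, -280.3307800292969), 16.819149017333984) 0.1028937493396388
  head [ 0.4206 -0.2605] 154 ((421.7291564941406, -260.006591796875), 14.902284622192383) 0.10141835674330013
 tray lip 134 ((583.4409790039062, -227.84820556640625), (38.15296936035156, 123.79032135009766), 77.36036682128906)
 bearing 323 ((563.4288330078125, -297.2583312988281), 26.807804107666016)
 tin 628 ((614.1320190429688, -145.162841796875), 40.249778747558594)
 turq [ 0.52353344 -0.12483811  0.08943788] 0.09951439332079537 447
 tall {(10, -5): 0.34, (15, -5): 0.37, (15, 0): 0.35, (15, 5): 0.25, (15, 10): 0.16, (20, -5): 0.2, (20, 0): 0.2, (30, -10): 0.34, (35, -15): 0.45, (35, -10): 0.46, (35, -5): 0.34, (40, -15): 0
[... 2463 characters left out ...]
, 5): 0.19, (65, 10): 0.21, (65, 15): 0.22, (65, 20): 0.22, (65, 25): 0.2, (70, -35): 0.19, (70, -30): 0.19, (70, -25): 0.19, (70, -20): 0.19, (70, -5): 0.14, (70, 0): 0.13, (70, 5): 0.13, (70, 10): 0.2, (70, 15): 0.21, (70, 20): 0.13, (75, -40): 0.17, (75, -35): 0.19, (75, -30): 0.19, (75, -25): 0.19, (75, -20): 0.19, (75, -15): 0.19, (75, -10): 0.15, (75, -5): 0.15, (75, 0): 0.14, (75, 25): 0.15, (80, -40): 0.17, (80, -35): 0.19, (80, -30): 0.19, (80, -25): 0.19, (80, -20): 0.19, (80, -15): 0.19, (80, 25): 0.15, (85, -40): 0.17, (85, -35): 0.38, (85, -30): 0.36, (85, -25): 0.36, (85, -20): 0.36, (85, -15): 0.36, (85, -10): 0.36, (85, -5): 0.36, (85, 0): 0.36, (85, 5): 0.36, (85, 10): 0.35}
```

```bash
python3 - <<'E'
from h import *
f=[np.load(n+".npz") for n in("scene","side")]
Q=np.vstack([cloud(g["d"],g).reshape(-1,3) for g in f]); Q=Q[~np.isnan(Q[:,0])]
x,y,z=Q.T
for lo,hi in((.1,.13),(.13,.16),(.16,.2),(.2,.25),(.25,.3),(.3,.33),(.34,.38)):
    m=(x>.27)&(x<.48)&(y>-.2)&(y<0)&(z>lo)&(z<hi); q=Q[m]
    if len(q)>20: print("col",lo,hi,np.percentile(q,[1,99],0)[:,:2].round(3).tolist(),len(q))
for ylo in np.arange(-.5,-.1,.05):
    m=(x>.5)&(x<.8)&(y>ylo)&(y<ylo+.05)&(z>.11)&(z<.4); q=Q[m]
    if len(q)>20: print("plate",ylo.round(2),np.percentile(q[:,0],1).round(3),np.percentile(q[:,2],[1,99]).round(3))
E
```

```text
col 0.1 0.13 [[0.347, -0.2], [0.426, -0.05]] 598
col 0.13 0.16 [[0.332, -0.145], [0.438, -0.035]] 1108
col 0.16 0.2 [[0.334, -0.143], [0.437, -0.038]] 2062
col 0.2 0.25 [[0.334, -0.143], [0.437, -0.038]] 2758
col 0.25 0.3 [[0.334, -0.144], [0.437, -0.039]] 3168
col 0.3 0.33 [[0.334, -0.145], [0.439, -0.036]] 2310
col 0.34 0.38 [[0.37, -0.107], [0.402, -0.074]] 958
plate -0.4 0.779 [0.112 0.17 ]
plate -0.35 0.706 [0.111 0.187]
plate -0.3 0.682 [0.114 0.189]
plate -0.25 0.659 [0.115 0.189]
plate -0.2 0.659 [0.114 0.19 ]
plate -0.15 0.727 [0.111 0.189]
```

apply_moves:
  rows:
    - [[0.25,-0.18,0],[0,0,-0.25],0.6]
    - [[0.5,-0.36,0],[0,0,-0.5],0.6]
    - [[0.715,-0.507,0],[0,0,-0.75],0.6]
    - [[0.715,-0.507,0],[0,0,-1],0.6]
    - [[0.715,-0.507,0],[0,0,-1],0.6]
  force: 40

```text
time: 0.65
ee_pos: [0.208, -0.4592, 0.3039]
tcp_rot: [180.0, 0.0, 46.3]
wrist_force: [0.8, -0.3, -0.6]
opening: 0.051
grasp_force: 0.0
```

apply_moves:
  rows:
    - [[0.3,-0.03,0],[0,0,-0.25],0.6]
    - [[0.6,-0.06,0],[0,0,-0.5],0.6]
    - [[0.872,-0.083,0],[0,0,-0.75],0.6]
    - [[0.872,-0.083,0],[0,0,-1],0.6]
    - [[0.872,-0.083,0],[0,0,-1],0.6]

```text
time: 1.15
ee_pos: [0.2621, -0.391, 0.3038]
tcp_rot: [-180.0, 0.0, 76.1]
wrist_force: [0.1, -0.4, 0.2]
opening: 0.0509
grasp_force: 0.0
```

apply_moves:
  rows:
    - [[0.27,0.12,0],[0,0,-0.25],0.6]
    - [[0.54,0.25,0],[0,0,-0.5],0.6]
    - [[0.797,0.364,0],[0,0,-0.75],0.6]
    - [[0.797,0.364,0],[0,0,-1],0.6]
    - [[0.797,0.364,0],[0,0,-1],0.6]

```text
time: 1.65
ee_pos: [0.3165, -0.3226, 0.3038]
tcp_rot: [-180.0, -0.0, 105.9]
wrist_force: [-0.4, -0.8, -1.1]
opening: 0.0512
grasp_force: 0.0
```

apply_moves:
  rows:
    - [[0.17,0.24,0],[0,0,-0.25],0.6]
    - [[0.34,0.48,0],[0,0,-0.5],0.6]
    - [[0.508,0.714,0],[0,0,-0.75],0.6]
    - [[0.508,0.714,0],[0,0,-1],0.6]
    - [[0.508,0.714,0],[0,0,-1],0.6]

```text
time: 2.15
ee_pos: [0.3709, -0.2541, 0.3037]
tcp_rot: [-180.0, -0.0, 135.8]
wrist_force: [-0.1, -0.5, 0.8]
opening: 0.0512
grasp_force: 0.0
```

apply_moves:
  rows:
    - [[0,0,0],[0,0,-0.25],0.6]
    - [[0,0,0],[0,0,-0.5],0.6]
    - [[0,0,0],[0,0,-0.75],0.6]
    - [[0,0,0],[0,0,-1],0.6]
    - [[0,0,0],[0,0,-1],0.6]

```text
time: 2.65
ee_pos: [0.3703, -0.2547, 0.3038]
tcp_rot: [-180.0, -0.0, 165.7]
wrist_force: [1.0, 0.1, -0.0]
opening: 0.0512
grasp_force: 0.0
```

apply_moves:
  rows:
    - [[0,0,0],[0,0,-0.13],0.6]
    - [[0,0,0],[0,0,-0.13],0.6]
    - [[0,0,0],[0,0,-0.13],0.6]

```text
time: 2.95
ee_pos: [0.3706, -0.2542, 0.3038]
tcp_rot: [180.0, -0.0, 169.6]
wrist_force: [-0.1, -0.1, -1.4]
opening: 0.0513
grasp_force: 0.0
```

```bash
python3 - <<'E'
from h import *
o=sensors.get_obs();print(o["q"].round(1),o["ee_pos"])
s,sd,sc=grab("scene");save("scene2",s)
p,d,c=grab("wrist");save("wrist2",p);P=cloud(d,c);x,y,z=P[...,0],P[...,1],P[...,2]
b=(x>.32)&(x<.48)&(y>-.33)&(y<-.18)
m=b&(abs(z-.108)<.003);print("rim",m.sum(),cv2.minAreaRect((P[m][:,:2]*1000).astype(np.float32)))
for q in((.371,-.2537),(.4208,-.2615)):
    mm=b&(abs(z-.102)<.0025)&(np.hypot(x-q[0],y-q[1])<.019)
    if mm.sum()>20: print(mm.sum(),cv2.minEnclosingCircle((P[mm][:,:2]*1000).astype(np.float32)),P[mm].mean(0))
cv2.imwrite("pics/both.png",cv2.resize(np.hstack([s,p])[...,::-1],(800,300)))
E
```

```text
[-34.4  -8.7  -3.2  95.5  -0.  -24. ] [ 0.37059835 -0.2542126   0.30384194]
rim 3575 ((396.2813720703125, -257.41278076171875), (108.78833770751953, 106.7715835571289), 79.99263763427734)
846 ((371.465576171875, -253.14974975585938), 15.072676658630371) [ 0.37101201 -0.25295236  0.10237515]
747 ((420.6427917480469, -261.96905517578125), 15.12468147277832) [ 0.42000383 -0.26157713  0.10238507]
```

View pics/both.png

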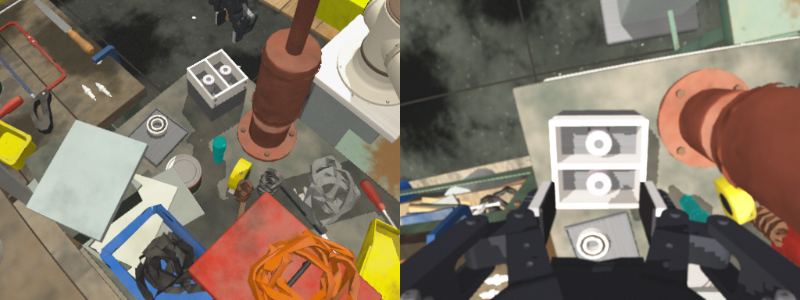

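The combined view shows the heads at about (598,145) and (598,184) in the wrist half, with the fingers either side. Heads are at (0.3713,-0.2531) and (0.4206,-0.2620), and both views agree. I'll descend on the near one.

apply_moves:
  rows:
    - [[-0.005,0.012,0.2],[0,0,-0.013],0.6]
    - [[-0.005,0.012,0.5],[0,0,-0.013],0.6]
    - [[-0.005,0.012,0.8],[0,0,-0.013],0.6]
    - [[-0.005,0.012,0.8],[0,0,-0.013],0.6]
    - [[-0.005,0.012,0.8],[0,0,-0.013],0.6]

```text
time: 3.55
ee_pos: [0.3714, -0.2526, 0.2245]
tcp_rot: [180.0, -0.0, 170.3]
wrist_force: [0.2, 0.5, 1.0]
opening: 0.0514
grasp_force: 0.0
```

apply_moves:
  rows:
    - [[0,0,0.15],[0,0,0],0.6]
    - [[0,0,0.3],[0,0,0],0.6]
    - [[0,0,0.45],[0,0,0],0.6]
    - [[0,0,0.6],[0,0,0],0.6]
    - [[0,0,0.7],[0,0,0],0.6]
    - [[0,0,0.8],[0,0,0],0.6]
    - [[0,0,0.8],[0,0,0],0.6]
    - [[0,0,0.8],[0,0,0],0.6]

```text
time: 4.35
ee_pos: [0.3716, -0.2527, 0.144]
tcp_rot: [180.0, 0.0, 170.4]
wrist_force: [0.5, 0.4, 0.4]
opening: 0.0511
grasp_force: 0.0
```

apply_moves:
  rows:
    - [[0,0,0],[0,0,0],0.45]
    - [[0,0,0],[0,0,0],0.38]
    - [[0,0,0],[0,0,0],0.3]
    - [[0,0,0],[0,0,0],0.2]
    - [[0,0,0],[0,0,0],0.2]
    - [[0,0,0],[0,0,0],0.2]
  force: 60

```text
time: 4.95
ee_pos: [0.3719, -0.2528, 0.1447]
tcp_rot: [-180.0, 0.1, 170.4]
wrist_force: [-0.2, 0.2, 5.4]
opening: 0.0285
grasp_force: 59.3
```

apply_moves:
  rows:
    - [[0,0,-0.03],[0,0,0],0.2]
    - [[0,0,-0.1],[0,0,0],0.2]
    - [[0,0,-0.1],[0,0,0],0.2]
    - [[0,0,-0.1],[0,0,0],0.2]

```text
time: 5.35
ee_pos: [0.3716, -0.2527, 0.1539]
tcp_rot: [-180.0, 0.0, 170.4]
wrist_force: [-0.4, 0.0, -2.6]
opening: 0.0282
grasp_force: 59.3
```

apply_moves:
  rows:
    - [[0,0,-0.1],[0,0,0],0.2]
    - [[0,0,-0.25],[0,0,0],0.2]
    - [[0,0,-0.4],[0,0,0],0.2]
    - [[0,0,-0.55],[0,0,0],0.2]
    - [[0,0,-0.7],[0,0,0],0.2]
    - [[0,0,-0.85],[0,0,0],0.2]
    - [[0,0,-0.95],[0,0,0],0.2]
    - [[0,0,-1],[0,0,0],0.2]
    - [[0,0,-1],[0,0,0],0.2]

```text
time: 6.25
ee_pos: [0.3717, -0.2528, 0.2544]
tcp_rot: [-180.0, 0.0, 170.4]
wrist_force: [0.2, 0.3, -3.5]
opening: 0.0281
grasp_force: 59.4
```

apply_moves:
  rows:
    - [[0,0,-0.1],[0,0,0],0.2]
    - [[0,0,-0.2],[0,0,0],0.2]
    - [[0,0,-0.3],[0,0,0],0.2]
    - [[0,0,-0.3],[0,0,0],0.2]
    - [[0,0,-0.3],[0,0,0],0.2]

```text
time: 6.75
ee_pos: [0.3717, -0.2528, 0.2841]
tcp_rot: [-180.0, 0.0, 170.4]
wrist_force: [-0.2, -0.4, -3.3]
opening: 0.0286
grasp_force: 59.5
```

```bash
python3 - <<'E'
from h import *
o=sensors.get_obs();print(o["q"].round(1),o["ee_pos"],o["grasp_force"],o["wrist_force"])
s,sd,sc=grab("scene");p,d,c=grab("side")
cv2.imwrite("pics/both2.png",cv2.resize(np.hstack([s,p])[...,::-1],(800,300)))
E
```

```text
[-34.2  -9.1  -5.8  93.3  -0.  -24.7] [ 0.37165807 -0.25275975  0.28406468] 59.53524112701416 [-0.2146307  -0.35997933 -3.26500404]
```

View pics/both2.png

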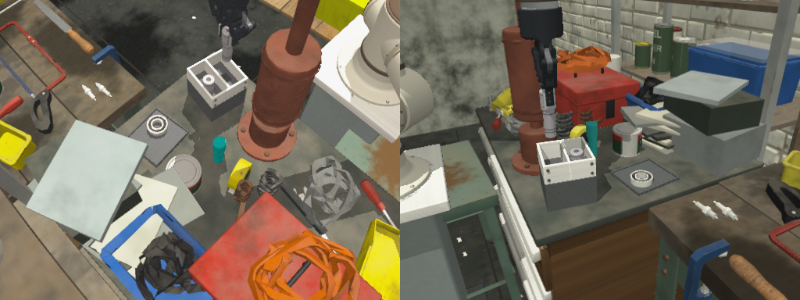

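The lifted plunger hangs upright in the side half at about (548,125), clear of the rim. Next I carry it to the far side of the tray at (0.608,-0.311), which stays clear of the bearing, the pipe and the plate.

apply_moves:
  rows:
    - [[-0.1,-0.007,0],[0,0,0],0.2]
    - [[-0.27,-0.02,0],[0,0,0],0.2]
    - [[-0.47,-0.035,0],[0,0,0],0.2]
    - [[-0.65,-0.05,0],[0,0,0],0.2]
    - [[-0.808,-0.06,0],[0,0,0],0.2]

```text
time: 7.35
ee_pos: [0.4516, -0.2723, 0.2832]
tcp_rot: [180.0, -0.0, 170.4]
wrist_force: [-0.7, -1.2, -3.8]
opening: 0.0283
grasp_force: 59.5
```

apply_moves:
  rows:
    - [[-0.2,-0.015,0],[0,0,0],0.2]
    - [[-0.4,-0.03,0],[0,0,0],0.2]
    - [[-0.6,-0.045,0],[0,0,0],0.2]
    - [[-0.808,-0.06,0],[0,0,0],0.2]

```text
time: 7.75
ee_pos: [0.5303, -0.2915, 0.283]
tcp_rot: [180.0, -0.0, 170.4]
wrist_force: [0.5, 0.6, -3.1]
opening: 0.0282
grasp_force: 59.5
```

apply_moves:
  rows:
    - [[-0.2,-0.015,0],[0,0,0],0.2]
    - [[-0.4,-0.03,0],[0,0,0],0.2]
    - [[-0.58,-0.045,0],[0,0,0],0.2]
    - [[-0.73,-0.055,0],[0,0,0],0.2]
    - [[-0.808,-0.06,0],[0,0,0],0.2]
    - [[-0.808,-0.06,0],[0,0,0],0.2]
    - [[-0.808,-0.06,0],[0,0,0],0.2]

```text
time: 8.45
ee_pos: [0.6074, -0.3106, 0.2834]
tcp_rot: [180.0, -0.0, 170.4]
wrist_force: [-0.3, -0.8, -3.2]
opening: 0.0286
grasp_force: 59.5
```

```bash
python3 - <<'E'
from h import *
o=sensors.get_obs();print(o["q"].round(1),o["ee_pos"],o["tcp_rot"],o["grasp_force"],o["wrist_force"])
s,sd,sc=grab("scene");p,d,c=grab("side")
for n,dd,cc in(("scene",sd,sc),("side",d,c)):
    P=cloud(dd,cc);t=o["ee_pos"];m=(np.hypot(P[...,0]-t[0],P[...,1]-t[1])<.035)&(P[...,2]>.04)&(P[...,2]<.215)
    q=P[m]; 
    for lo in (.13,.145,.16,.175): 
        k=q[(q[:,2]>lo)&(q[:,2]<lo+.015)]; print(n,lo,len(k),k[:,:2].mean(0) if len(k) else 0)
    print(np.percentile(q[:,2],[0,1,5]) if len(q) else 0)
cv2.imwrite("pics/both3.png",cv2.resize(np.hstack([s,p])[...,::-1],(800,300)))
E
```

```text
[-27.1  24.1  30.8  96.8  -0.  -17.5] [ 0.6074458  -0.31062881  0.28342745] [ 1.79988200e+02 -4.69528827e-02  1.70438512e+02] 59.5363587141037 [-0.31683926 -0.77595977 -3.20503296]
scene 0.13 2 [ 0.6050852  -0.29963532]
scene 0.145 62 [ 0.61096332 -0.30122423]
scene 0.16 69 [ 0.61014796 -0.30119546]
scene 0.175 76 [ 0.61024645 -0.30129702]
[0.14454375 0.14539598 0.14809539]
side 0.13 0 0
side 0.145 115 [ 0.60087577 -0.31757832]
side 0.16 121 [ 0.6009498  -0.31811695]
side 0.175 131 [ 0.60116582 -0.31831058]
[0.14555836 0.14674067 0.15011948]
```

View pics/both3.png

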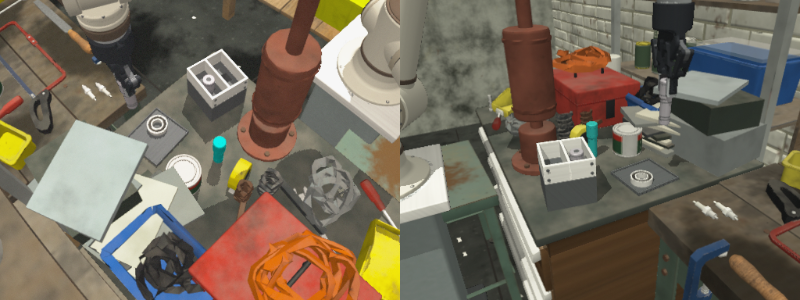

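The plunger hangs upright over the tray with its foot at z≈0.145, as expected, and the arm is well clear of the pipe. I lower it now.

apply_moves:
  rows:
    - [[0,0,0.1],[0,0,0],0.2]
    - [[0,0,0.25],[0,0,0],0.2]
    - [[0,0,0.4],[0,0,0],0.2]
    - [[0,0,0.55],[0,0,0],0.2]
    - [[0,0,0.7],[0,0,0],0.2]
    - [[0,0,0.85],[0,0,0],0.2]
    - [[0,0,0.95],[0,0,0],0.2]
    - [[0,0,1],[0,0,0],0.2]

```text
time: 9.35
ee_pos: [0.607, -0.3105, 0.1826]
tcp_rot: [180.0, -0.1, 170.4]
wrist_force: [0.5, -0.7, -3.2]
opening: 0.0284
grasp_force: 59.5
```

apply_moves:
  rows:
    - [[0,0,0.08],[0,0,0],0.2]
    - [[0,0,0.16],[0,0,0],0.2]
    - [[0,0,0.24],[0,0,0],0.2]
    - [[0,0,0.3],[0,0,0],0.2]
    - [[0,0,0.34],[0,0,0],0.2]
    - [[0,0,0.36],[0,0,0],0.2]
    - [[0,0,0.38],[0,0,0],0.2]
    - [[0,0,0.38],[0,0,0],0.2]
    - [[0,0,0.38],[0,0,0],0.2]

```text
time: 10.25
ee_pos: [0.6076, -0.3108, 0.1461]
tcp_rot: [-180.0, 0.0, 170.4]
wrist_force: [-0.2, -0.6, -2.9]
opening: 0.0289
grasp_force: 59.5
```

apply_moves:
  rows:
    - [[0,0,0.01],[0,0,0],0.2]
    - [[0,0,0.02],[0,0,0],0.2]
    - [[0,0,0.03],[0,0,0],0.2]
    - [[0,0,0.035],[0,0,0],0.2]
    - [[0,0,0.035],[0,0,0],0.2]
    - [[0,0,0.035],[0,0,0],0.2]

```text
time: 10.85
ee_pos: [0.6076, -0.3107, 0.1424]
tcp_rot: [180.0, -0.0, 170.4]
wrist_force: [0.4, 0.2, -3.2]
opening: 0.0283
grasp_force: 59.5
```

apply_moves:
  rows:
    - [[0,0,0.01],[0,0,0],0.2]
    - [[0,0,0.01],[0,0,0],0.2]
    - [[0,0,0.01],[0,0,0],0.2]

```text
time: 11.15
ee_pos: [0.6077, -0.3107, 0.1418]
tcp_rot: [-180.0, 0.0, 170.4]
wrist_force: [-0.1, 0.3, 1.2]
opening: 0.0285
grasp_force: 59.9
```

Contact: the force changed from -3.2 to +1.2 N. I release gently.

apply_moves:
  rows:
    - [[0,0,0],[0,0,0],0.36]
    - [[0,0,0],[0,0,0],0.4]
    - [[0,0,0],[0,0,0],0.45]
    - [[0,0,0],[0,0,0],0.5]
    - [[0,0,0],[0,0,0],0.55]
    - [[0,0,0],[0,0,0],0.6]
    - [[0,0,0],[0,0,0],0.6]

```text
time: 11.85
ee_pos: [0.6076, -0.3107, 0.1414]
tcp_rot: [-180.0, 0.0, 170.4]
wrist_force: [-0.2, 0.7, 0.6]
opening: 0.0517
grasp_force: 0.0
```

apply_moves:
  rows:
    - [[0,0,-0.1],[0,0,0],0.6]
    - [[0,0,-0.2],[0,0,0],0.6]
    - [[0,0,-0.4],[0,0,0],0.6]
    - [[0,0,-0.6],[0,0,0],0.6]
    - [[0,0,-0.8],[0,0,0],0.6]
    - [[0,0,-1],[0,0,0],0.6]
    - [[0,0,-1],[0,0,0],0.6]

```text
time: 12.55
ee_pos: [0.6083, -0.3111, 0.2459]
tcp_rot: [-179.9, 0.3, 170.4]
wrist_force: [0.1, -0.3, 1.0]
opening: 0.0514
grasp_force: 0.0
```

```bash
python3 - <<'E'
from h import *
o=sensors.get_obs();print(o["time"],o["ee_pos"],o["tcp_rot"])
for n in("scene","side"):
    p,d,c=grab(n);P=cloud(d,c);x,y,z=P[...,0],P[...,1],P[...,2]
    m=(np.hypot(x-.6077,y+.3107)<.025)&(abs(z-.099)<.003);print(n,m.sum(),cv2.minEnclosingCircle((P[m][:,:2]*1000).astype(np.float32)),np.median(z[m]))
    m=(np.hypot(x-.563,y+.298)<.035)&(abs(z-.018)<.0025);print(" bearing",m.sum(),cv2.minEnclosingCircle((P[m][:,:2]*1000).astype(np.float32)))
    m=(np.hypot(x-.4206,y+.262)<.019)&(abs(z-.102)<.0025);print(" B",m.sum(),cv2.minEnclosingCircle((P[m][:,:2]*1000).astype(np.float32)))
E
```

```text
12.55 [ 0.6082887  -0.31109496  0.24589254] [-179.89712106    0.32267357  170.43422046]
scene 164 ((607.2632446289062, -309.027099609375), 14.919831275939941) 0.09832725410230747
 bearing 325 ((563.6187744140625, -297.8384704589844), 26.426406860351562)
 B 154 ((420.88543701171875, -259.337158203125), 15.595640182495117)
side 120 ((606.8209838867188, -312.4040222167969), 15.288094520568848) 0.09866555808020255
 bearing 277 ((567.3291015625, -300.61212158203125), 30.089324951171875)
 B 135 ((420.8418884277344, -262.8816223144531), 15.627246856689453)
```

apply_moves:
  rows:
    - [[0.15,0.013,0],[0,0,0],0.6]
    - [[0.4,0.035,0],[0,0,0],0.6]
    - [[0.7,0.06,0],[0,0,0],0.6]
    - [[0.963,0.084,0],[0,0,0],0.6]

```text
time: 13.05
ee_pos: [0.5125, -0.2858, 0.2399]
tcp_rot: [180.0, -0.1, 170.4]
wrist_force: [-0.2, 0.3, 1.3]
opening: 0.0514
grasp_force: 0.0
```

apply_moves:
  rows:
    - [[0.3,0.026,0],[0,0,0],0.6]
    - [[0.6,0.052,0],[0,0,0],0.6]
    - [[0.85,0.074,0],[0,0,0],0.6]
    - [[0.963,0.084,0],[0,0,0],0.6]
    - [[0.963,0.084,0],[0,0,0],0.6]
    - [[0.963,0.084,0],[0,0,0],0.6]

```text
time: 13.65
ee_pos: [0.421, -0.2623, 0.2411]
tcp_rot: [180.0, 0.0, 170.4]
wrist_force: [-0.7, -0.1, -0.2]
opening: 0.0513
grasp_force: 0.0
```

```bash
python3 - <<'E'
from h import *
o=sensors.get_obs();print(o["time"],o["ee_pos"],o["tcp_rot"])
p,d,c=grab("wrist");P=cloud(d,c);x,y,z=P[...,0],P[...,1],P[...,2]
mm=(abs(z-.102)<.0025)&(np.hypot(x-.4206,y+.262)<.019)
if mm.sum()>20: print(mm.sum(),cv2.minEnclosingCircle((P[mm][:,:2]*1000).astype(np.float32)),P[mm].mean(0))
E
```

```text
13.65 [ 0.42099389 -0.26233959  0.2411232 ] [1.79999417e+02 1.77709070e-02 1.70429638e+02]
1355 ((420.6610412597656, -261.7421875), 14.974736213684082) [ 0.41996491 -0.26157952  0.10235391]
```

Aligned within 0.7 mm. Descend 97 mm, then grip and lift.

apply_moves:
  rows:
    - [[0,0.005,0.1],[0,0,0],0.6]
    - [[0,0.005,0.25],[0,0,0],0.6]
    - [[0,0.005,0.4],[0,0,0],0.6]
    - [[0,0.005,0.55],[0,0,0],0.6]
    - [[0,0.005,0.7],[0,0,0],0.6]
    - [[0,0.005,0.85],[0,0,0],0.6]
    - [[0,0.005,0.97],[0,0,0],0.6]
    - [[0,0.005,0.97],[0,0,0],0.6]
    - [[0,0.005,0.97],[0,0,0],0.6]

```text
time: 14.6
ee_pos: [0.4205, -0.2617, 0.1445]
tcp_rot: [180.0, -0.0, 170.4]
wrist_force: [-0.9, -0.3, -0.2]
opening: 0.0513
grasp_force: 0.0
```

apply_moves:
  rows:
    - [[0,0,0],[0,0,0],0.45]
    - [[0,0,0],[0,0,0],0.38]
    - [[0,0,0],[0,0,0],0.3]
    - [[0,0,0],[0,0,0],0.2]
    - [[0,0,0],[0,0,0],0.2]
    - [[0,0,0],[0,0,0],0.2]

```text
time: 15.2
ee_pos: [0.4209, -0.2618, 0.1454]
tcp_rot: [-180.0, 0.1, 170.4]
wrist_force: [-0.6, 1.6, 6.2]
opening: 0.0287
grasp_force: 59.0
```

apply_moves:
  rows:
    - [[0,0,-0.03],[0,0,0],0.2]
    - [[0,0,-0.1],[0,0,0],0.2]
    - [[0,0,-0.1],[0,0,0],0.2]
    - [[0,0,-0.1],[0,0,0],0.2]

```text
time: 15.6
ee_pos: [0.4205, -0.2617, 0.1544]
tcp_rot: [-180.0, 0.0, 170.4]
wrist_force: [0.4, 1.2, -3.2]
opening: 0.0283
grasp_force: 59.3
```

apply_moves:
  rows:
    - [[0,0,-0.1],[0,0,0],0.2]
    - [[0,0,-0.25],[0,0,0],0.2]
    - [[0,0,-0.4],[0,0,0],0.2]
    - [[0,0,-0.55],[0,0,0],0.2]
    - [[0,0,-0.7],[0,0,0],0.2]
    - [[0,0,-0.85],[0,0,0],0.2]
    - [[0,0,-0.95],[0,0,0],0.2]
    - [[0,0,-1],[0,0,0],0.2]
    - [[0,0,-1],[0,0,0],0.2]

```text
time: 16.5
ee_pos: [0.4207, -0.2618, 0.255]
tcp_rot: [-180.0, 0.0, 170.4]
wrist_force: [0.0, 0.0, -3.5]
opening: 0.0284
grasp_force: 59.4
```

apply_moves:
  rows:
    - [[0,0,-0.1],[0,0,0],0.2]
    - [[0,0,-0.2],[0,0,0],0.2]
    - [[0,0,-0.3],[0,0,0],0.2]
    - [[0,0,-0.3],[0,0,0],0.2]
    - [[0,0,-0.3],[0,0,0],0.2]

```text
time: 17.0
ee_pos: [0.4207, -0.2617, 0.2846]
tcp_rot: [-180.0, 0.0, 170.4]
wrist_force: [-1.0, -0.3, -3.6]
opening: 0.0287
grasp_force: 59.5
```

apply_moves:
  rows:
    - [[-0.1,0.02,0],[0,0,0],0.2]
    - [[-0.25,0.05,0],[0,0,0],0.2]
    - [[-0.4,0.08,0],[0,0,0],0.2]
    - [[-0.5,0.1,0],[0,0,0],0.2]
    - [[-0.6,0.12,0],[0,0,0],0.2]

```text
time: 17.5
ee_pos: [0.4825, -0.2596, 0.2838]
tcp_rot: [180.0, -0.0, 170.5]
wrist_force: [0.3, -0.9, -2.9]
opening: 0.0285
grasp_force: 59.5
```

apply_moves:
  rows:
    - [[-0.15,0.03,0],[0,0,0],0.2]
    - [[-0.3,0.06,0],[0,0,0],0.2]
    - [[-0.45,0.09,0],[0,0,0],0.2]
    - [[-0.55,0.115,0],[0,0,0],0.2]
    - [[-0.615,0.127,0],[0,0,0],0.2]
    - [[-0.615,0.127,0],[0,0,0],0.2]
    - [[-0.615,0.127,0],[0,0,0],0.2]

```text
time: 18.2
ee_pos: [0.5441, -0.2575, 0.2836]
tcp_rot: [180.0, -0.1, 170.4]
wrist_force: [0.5, 0.3, -3.7]
opening: 0.0288
grasp_force: 59.5
```

```bash
python3 - <<'E'
from h import *
o=sensors.get_obs();print(o["q"].round(1),o["ee_pos"],o["tcp_rot"],o["grasp_force"],o["wrist_force"])
s,sd,sc=grab("scene");p,d,c=grab("side")
for n,dd,cc in(("scene",sd,sc),("side",d,c)):
    P=cloud(dd,cc);t=o["ee_pos"];m=(np.hypot(P[...,0]-t[0],P[...,1]-t[1])<.035)&(P[...,2]>.11)&(P[...,2]<.215)
    print(n,np.percentile(P[m][:,2],[0,1,5]))
cv2.imwrite("pics/both4.png",cv2.resize(np.hstack([s,p])[...,::-1],(800,300)))
E
```

```text
[-25.3  12.   15.7  93.8  -0.  -15.8] [ 0.54408553 -0.2575464   0.28362739] [ 1.79979320e+02 -9.41986766e-02  1.70426209e+02] 59.4653856754303 [ 0.4830654   0.32515385 -3.68867523]
scene [0.14500391 0.14625965 0.14869645]
side [0.14390167 0.14566365 0.14875403]
```

View pics/both4.png

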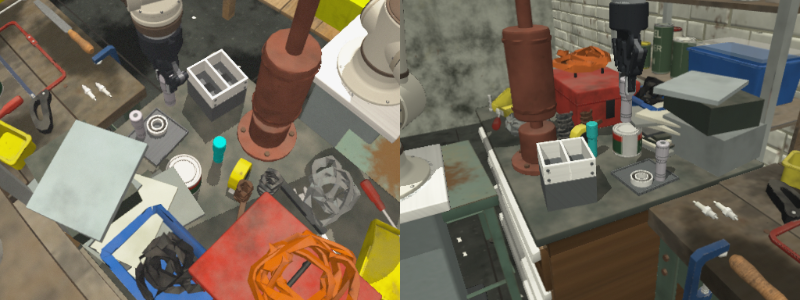

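The first plunger stands in the tray at (660,155) of the side half, and the second hangs upright over the near corner. I lower it.

apply_moves:
  rows:
    - [[0,0,0.1],[0,0,0],0.2]
    - [[0,0,0.25],[0,0,0],0.2]
    - [[0,0,0.4],[0,0,0],0.2]
    - [[0,0,0.55],[0,0,0],0.2]
    - [[0,0,0.7],[0,0,0],0.2]
    - [[0,0,0.85],[0,0,0],0.2]
    - [[0,0,0.95],[0,0,0],0.2]
    - [[0,0,1],[0,0,0],0.2]

```text
time: 19.1
ee_pos: [0.5441, -0.2573, 0.1832]
tcp_rot: [180.0, -0.1, 170.4]
wrist_force: [0.1, -0.1, -3.3]
opening: 0.0282
grasp_force: 59.5
```

apply_moves:
  rows:
    - [[0,0,0.08],[0,0,0],0.2]
    - [[0,0,0.16],[0,0,0],0.2]
    - [[0,0,0.24],[0,0,0],0.2]
    - [[0,0,0.3],[0,0,0],0.2]
    - [[0,0,0.34],[0,0,0],0.2]
    - [[0,0,0.36],[0,0,0],0.2]
    - [[0,0,0.38],[0,0,0],0.2]
    - [[0,0,0.38],[0,0,0],0.2]
    - [[0,0,0.38],[0,0,0],0.2]

```text
time: 20.0
ee_pos: [0.5445, -0.2575, 0.1466]
tcp_rot: [-180.0, 0.0, 170.4]
wrist_force: [0.4, 0.1, -2.7]
opening: 0.0285
grasp_force: 59.5
```

apply_moves:
  rows:
    - [[0,0,0.01],[0,0,0],0.2]
    - [[0,0,0.02],[0,0,0],0.2]
    - [[0,0,0.03],[0,0,0],0.2]
    - [[0,0,0.03],[0,0,0],0.2]
    - [[0,0,0.03],[0,0,0],0.2]

```text
time: 20.5
ee_pos: [0.5444, -0.2574, 0.1433]
tcp_rot: [180.0, -0.0, 170.4]
wrist_force: [-1.3, -0.2, -3.0]
opening: 0.0286
grasp_force: 59.5
```

apply_moves:
  rows:
    - [[0,0,0.005],[0,0,0],0.2]
    - [[0,0,0.01],[0,0,0],0.2]
    - [[0,0,0.01],[0,0,0],0.2]

```text
time: 20.8
ee_pos: [0.5445, -0.2575, 0.1424]
tcp_rot: [-180.0, 0.0, 170.4]
wrist_force: [0.3, -0.3, -2.3]
opening: 0.0281
grasp_force: 59.6
```

apply_moves:
  rows:
    - [[0,0,0.005],[0,0,0],0.2]
    - [[0,0,0.007],[0,0,0],0.2]
    - [[0,0,0.007],[0,0,0],0.2]

```text
time: 21.1
ee_pos: [0.5446, -0.2575, 0.1424]
tcp_rot: [-180.0, 0.1, 170.4]
wrist_force: [-2.0, 0.8, 4.2]
opening: 0.0283
grasp_force: 59.8
```

apply_moves:
  rows:
    - [[0,0,0],[0,0,0],0.36]
    - [[0,0,0],[0,0,0],0.4]
    - [[0,0,0],[0,0,0],0.45]
    - [[0,0,0],[0,0,0],0.5]
    - [[0,0,0],[0,0,0],0.55]
    - [[0,0,0],[0,0,0],0.6]
    - [[0,0,0],[0,0,0],0.6]

```text
time: 21.8
ee_pos: [0.5444, -0.2575, 0.1417]
tcp_rot: [180.0, -0.0, 170.4]
wrist_force: [-0.2, 0.8, 0.1]
opening: 0.0517
grasp_force: 0.0
```

apply_moves:
  rows:
    - [[0,0,-0.1],[0,0,0],0.6]
    - [[0,0,-0.2],[0,0,0],0.6]
    - [[0,0,-0.4],[0,0,0],0.6]
    - [[0,0,-0.6],[0,0,0],0.6]
    - [[0,0,-0.8],[0,0,0],0.6]
    - [[0,0,-1],[0,0,0],0.6]
    - [[0,0,-1],[0,0,0],0.6]
    - [[0,0,-1],[0,0,0],0.6]

```text
time: 22.6
ee_pos: [0.5447, -0.2576, 0.2425]
tcp_rot: [-180.0, 0.1, 170.4]
wrist_force: [-0.4, 0.2, 0.0]
opening: 0.0511
grasp_force: 0.0
```

```bash
python3 - <<'E'
from h import *
o=sensors.get_obs();print(o["time"],o["ee_pos"])
for n in("scene","side"):
    p,d,c=grab(n);save(n+"_end",p);P=cloud(d,c);x,y,z=P[...,0],P[...,1],P[...,2]
    for a,b in((.6077,-.3107),(.5445,-.2575)):
        m=(np.hypot(x-a,y-b)<.025)&(abs(z-.099)<.003);print(n,m.sum(),cv2.minEnclosingCircle((P[m][:,:2]*1000).astype(np.float32)),np.median(z[m]))
    m=(np.hypot(x-.563,y+.298)<.03)&(abs(z-.018)<.0025);print(" bearing",m.sum(),cv2.minEnclosingCircle((P[m][:,:2]*1000).astype(np.float32)))
E
```

```text
22.6 [ 0.54465184 -0.25759295  0.24246497]
scene 177 ((607.480712890625, -309.153076171875), 15.161595344543457) 0.09836382144359668
scene 184 ((543.7328491210938, -256.82391357421875), 15.324665069580078) 0.0987495185955441
 bearing 332 ((564.5214233398438, -297.5106201171875), 26.833402633666992)
side 121 ((606.0230712890625, -312.75689697265625), 15.012619018554688) 0.09864358690824626
side 114 ((542.2911376953125, -258.2712097167969), 15.74686336517334) 0.09870875632739479
 bearing 276 ((563.3795166015625, -298.1736755371094), 26.662214279174805)
```

View pics/side_end.png

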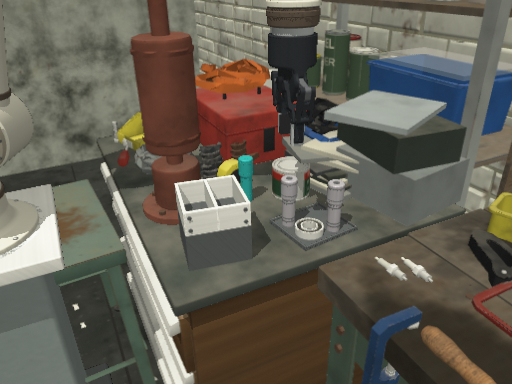

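Both plungers stand upright in the tray, at pixels (289,200) and (336,205), with head tops at z≈0.0985 m. The bearing is unmoved at (310,228).

```bash
python3 -c "
from workcell import bot
print(bot.job_done())"
```

```text
the job is handed in; nothing more can be done
None
```

Both plungers now stand upright and released on the tray floor, about 82 mm apart, with the bearing where it lay; I handed the job in at 22.7 s, and the hand-in gave no verdict back.

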